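# Set the tester candle under the warming lamp and dim it to the mark

### The job

Get the candle that stands near the cream jar warming: while the lamp is still turned down, carry the candle upright and set it gently in the round dish under the lamp's hood, standing flat inside the dish's rim, without bumping the hood. Then turn the lamp up by swinging its dimmer lever back to the fourth of the five marks, counted from the off end of the scale nearest the robot, and leave it there. Leave the goods round about where they stand.

Things in the scene. Friction and masses are not known exactly. Their poses are not given: they have to be found in the camera images.
- candle: The candle: an open glass tumbler, 70 mm in diameter and 78 mm tall, white wax inside, floral label, about 0.24 kg. It stands upright on the sideboard to the right of the lamp, at one of two places (the cream jar is at the other). (A glass among the green cartons at the far right is not meant.) Origin at the centre of its underside, z up.
- lamp: The candle-warming lamp, fixed: a dark wooden board 22 mm thick. Origin on the sideboard under the dish's centre; x points away from its front edge, y to its left, z up. The board reaches from x -75 to +75, y -90 to +240 mm. A 12 mm post at x = +58, behind the dish, bends over it and carries the hood; top at 365 mm. The dimmer is at the left end.
- dish (a point): Centre of the floor of the round steel dish, 26 mm above the sideboard, straight below the hood. The dish is 86 mm wide inside; its rim rises 5 mm above its floor.
- hood: The lamp's dark metal hood: a bell, open below, centred over the dish. Lower rim 110 mm wide, 255 mm above the sideboard; top (this origin) at 325 mm. Only 229 mm lie between dish floor and rim: an upright hand cannot get over the candle there; a hand leaning 30 to 50 degrees, its wrist on the robot's side, can.
- lever (a joint): Dimmer lever angle, rad. It swings in the lamp's x-z plane: 0 = off, leaning 0.70 rad from vertical to the lamp's front (-x); 0.70 = upright; 1.40 = full, leaning 0.70 rad to the back. Five brass marks on the cheeks beside it, at 0, 0.35, 0.70, 1.05 and 1.40: the fourth is 1.05. It stays where left (friction; about 1.5 N at the handle moves it).
- dimmer_pivot (a point): Pivot of the lever: at (-30, +190, +50) mm in the lamp's frame. The axis is the lamp's y. Two dark round cheeks of 46 mm radius stand on either side of the lever, 36 mm wide in all.
- lever_grip (a point): Point on the lever to take hold of, 100 mm from the pivot, on the axis of the wooden handle. The handle is round, 13 to 17 mm thick, and covers 65 to 130 mm from the pivot. This point moves with the lever.
- cream_jar: Bystander: a pink and white cream jar with a wooden lid, 68 mm in diameter, 58 mm tall, at the other of the two places. Origin at the centre of its underside.
- soap: Bystander: a wrapped pink soap bar lying on the right, 53 x 78 x 26 mm. Origin at the centre of its underside.
- nail_brush: Bystander: a wooden nail brush, 36 x 92 x 33 mm, lying behind on the right. Origin at the centre of its underside.
Not all that is in view belongs to the job. Leave any black or purple look-alike of the candle alone.

How it is judged:
On the way, in this order (a step that is already met when the one before it is completed fails the run):
1. the candle stands flat in the dish, let go, with the lever still in the lower part of its scale (below 0.5 rad) (horizontal distance between candle and dish below 0.011 m and z of candle in the frame of dish below 0.003 m and angle between candle's own z axis and vertical below 0.05 rad and contact force between the fingers and candle below 0.1 N and value of joint lever below 0.5 rad), for 0.2 s.
2. the lever is at the fourth mark, 1.05 rad (value of joint lever between 0.98 and 1.12 rad), for 0.2 s.
At the end, for the whole second after the job is handed in: The candle stands upright and at rest on the floor of the dish, inside the rim (centre within 11 mm of the dish's), and the lever rests within 0.07 rad (4 degrees) of the fourth mark, 1.05 rad (all of step 2 and horizontal distance between candle and dish below 0.011 m and z of candle in the frame of dish below 0.003 m and angle between candle's own z axis and vertical below 0.05 rad and linear speed of candle below 0.02 m/s); the robot touches nothing.
It fails at once if the hood is bumped (more than 4 N) (contact force between hood and anything else above 4 N).
It fails at once if the candle is dropped or thrown (faster than 0.35 m/s while out of the fingers) (linear speed of candle above 0.35 m/s and contact force between the fingers and candle below 0.05 N).
It fails at once if the candle is tipped by more than 30 degrees (angle between candle's own z axis and vertical above 0.52 rad).
It fails at once if a bystander is shifted by more than 30 mm or knocked over (distance of any of cream_jar, soap, nail_brush from where it was at the start of the episode above 0.03 m or angle between any of cream_jar, soap, nail_brush's own z axis and vertical above 0.3 rad).
It also fails if it takes over 58 s, if anything falls off the work surface, if the arm or the gripper's body presses on something with over 40 N, if the wrist force passes 120 N, or if a joint passes its speed limit or range.

### The arm

A 7-joint arm with a two-finger parallel gripper is mounted at the origin on a cart in front of the work surface, level with it; the furniture and walls round the work are solid. World frame = base frame: x ahead of the robot, y to its left, z up, the work surface at z = 0. Lengths are in m, angles in rad, forces in N, time in s.
With the tool pointing down it reaches from about 0.425 to 0.95 m from the base axis. Payload 4.7 kg.
Tool frame: the origin (TCP) lies on the centre line of the jaws, within the pads' length; the fingertips stand robot.nose_length ahead of it and the grasp point (between the pads) lies 8 mm behind it (robot.nose_length is the distance from the TCP to the fingertips, in m); z points along the fingers, y is the line along which they close (so a half turn about z gives the same grasp; the last joint's range is limited). The gripper opens to 85 mm and grips with 20 to 120 N. Pads are 22 mm wide; open, the fingers measure 114 mm over their backs; the gripper's body (76 mm by 85 mm) begins 54 mm behind the grasp point. The pads swing forward as they close: fully open they stand 13 mm farther back than shut.
Start: joints at [-1.294, 0.469, -0.049, 1.532, 0.024, 1.141, -0.082], TCP at [0.203, 0.644, 0.242] pointing down, gripper open.
Joint ranges: [-2.59, 2.59], [-0.33, 1.99], [-1.39, 1.29], [0.1, 2.45], [-1.04, 4.18], [0.21, 1.99], [-2.66, 2.66]. Speed limits (rad/s): [2.57, 2.57, 3.14, 3.14, 3.14, 3.14, 3.14].

### API

Orientations are given as [roll, pitch, yaw] about the fixed x, y, z axes, in that order (R = Rz(yaw) Ry(pitch) Rx(roll)).
In Python, from plant import robot gives the robot as it stands. Calls block until the motion is done:
- robot.goto(position, orientation): joint-space move of the TCP to a pose.
- robot.move_straight(position, vel=0.15, attitude=None, contact_N=None): straight line of the TCP; attitude=None keeps the orientation; vel is the mean speed in m/s. With contact_N (N) it stops when the force on the tool has changed by that much, and returns True; else False.
- robot.move_joints(angles): joint-space move.
- robot.grip(opening, strength=None): opening from 0.0 (shut) to 1.0 (fully open); strength is the grip in N (None keeps the last); returns when the fingers have stopped.
- robot.sleep(seconds).
- robot.inverse_kinematics(position, orientation): joint angles nearest the present ones, or None.
- robot.sense(): the state.
- robot.grab_frame(name): name is "scene" or "top" or "wrist"; returns a dict with "image" (420x560x3 uint8, red, green, blue), "range_z" (420x560 float32, m along the optical axis (not along the pixel's ray), 0 where there is no reading), "fx", "fy", "cx", "cy" (pixels), "R" (3x3) and "t" (3): a world point X has camera coordinates R X + t. Camera axes: x right, y down, z forward; pixel columns grow to the right and rows downward; lengths in m; the calibration is good to about 2 mm. A picture is of the moment at which its call begins.
A pose or a line that the arm cannot do raises robot.IKError and nothing moves.
- robot.close_job(): hands the job in; it is judged then, once.
The state is a dict: "t": time; "joint_pos": joint angles; "joint_velocities": joint speeds; "effort": joint torques, N m; "tcp_pos": TCP position; "tcp_rot": TCP orientation; "wrist_force": force on the tool from outside, world axes, zero at the start; "torque": the same for the moment, N m; "opening": opening from 0.0 (shut) to 1.0 (fully open); "gripper_force": force on a finger pad.
Only numpy, scipy, OpenCV 4.12 (cv2) and the standard library are available. Lean on these libraries where they do the work, as an engineer would, in place of code of your own. Each camera call takes 0.05 s, during which the arm holds its last target. There are 200 camera calls.

## Working session

There is one attempt and no reset: what is moved stays moved. The work goes in short steps, each a Python script; the robot and the scene stay as the last script left them, time stands still between calls to the robot, and variables do not carry over. Pictures are saved under pics/ and viewed, at most 13 in all, crops included, and the job is handed in when it is done.

```bash
ls; mkdir -p pics; python3 - <<'E'
from plant import robot
import cv2,numpy as np,pickle
D={}
for n in("scene","top"):
    f=robot.grab_frame(n);D[n]=f
    cv2.imwrite(f"pics/{n}0.png",cv2.cvtColor(f["image"],cv2.COLOR_RGB2BGR))
    print(n,f["fx"],f["cx"],f["cy"],"cam",-f["R"].T@f["t"],(f["range_z"]>0).mean())
pickle.dump(D,open("f0.pkl","wb"))
print(robot.sense(),robot.nose_length)
E
```

```text
pics
scene 535.3331549447571 272.6274899127757 205.79323567138707 cam [-0.13750913 -1.31206267  1.13330794] 0.9961352040816327
top 497.6828024235089 281.13840749217826 206.37004428308634 cam [ 0.50216369 -0.1722368   1.68573391] 0.9961309523809524
{'t': 0.1, 'joint_pos': array([-1.29390328,  0.46936967, -0.04861074,  1.53358229,  0.02409193,
        1.14101121, -0.08228641]), 'joint_velocities': array([-7.68662298e-04, -4.66936604e-04, -5.28036596e-04, -4.61971803e-03,
        7.45498645e-04, -1.46294569e-03, -3.50288311e-05]), 'effort': array([ 5.84337067e-04, -5.11517894e+01, -4.69771062e-02, -2.38390607e+01,
        1.08014233e-02,  4.46815684e-03,  1.87245270e-06]), 'tcp_pos': array([0.20302941, 0.64320375, 0.2413571 ]), 'tcp_rot': array([-3.13980801e+00,  4.85181913e-05,  2.83585315e+00]), 'wrist_force': array([ 0.13392714,  0.61158247, -0.88369235]), 'torque': array([ 0.02928406,  0.01801446, -0.02814731]), 'gripper_force': 0.0, 'opening': 0.9996208520641393} 0.011
```

View pics/scene0.png

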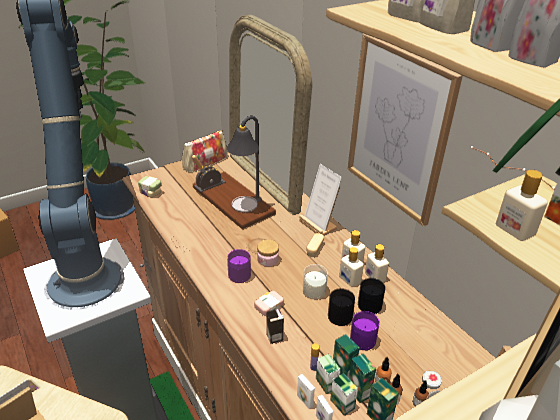

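View pics/top0.png

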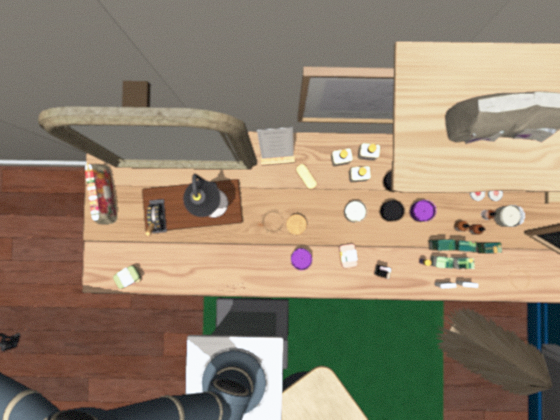

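The scene view shows the lamp board at (233,199), the hood at (242,140), the dish at (244,204) and the dimmer at (208,178). The top view shows the hood at (203,197) and the dimmer at (156,217).

Possible candles:
- White glass: scene (315,283), top (355,210).
- Purple: top (301,259) and (423,211).
- Black: top (392,211).
- Far-right glass by the cartons: top (511,215).

The white one fits, because it is white wax in glass and stands near the cream jar at scene (267,250). I'll confirm it in an enlarged crop and measure.

```bash
cat > h.py <<'E'
import numpy as np,cv2
def cloud(f):
    v,u=np.mgrid[:420,:560];z=f["range_z"]
    c=np.stack([(u-f["cx"])/f["fx"]*z,(v-f["cy"])/f["fy"]*z,z],-1)
    return (c-f["t"])@f["R"]
def ray(f,u,v,h):
    d=f["R"].T@np.array([(u-f["cx"])/f["fx"],(v-f["cy"])/f["fy"],1]);o=-f["R"].T@f["t"]
    return o+d*(h-o[2])/d[2]
def proj(f,X):
    c=f["R"]@np.asarray(X)+f["t"];return np.array([f["fx"]*c[0]/c[2]+f["cx"],f["fy"]*c[1]/c[2]+f["cy"]])
E
python3 - <<'E'
import pickle,numpy as np,cv2
from h import *
D=pickle.load(open("f0.pkl","rb"));S,T=D["scene"],D["top"]
a=cv2.resize(S["image"][225:315,220:360],None,fx=4,fy=4,interpolation=3)[:, :560]
b=cv2.resize(S["image"][100:230,180:290],None,fx=2.2,fy=2.77)
a=cv2.resize(S["image"][225:315,220:360],(560,360));b=cv2.resize(T["image"][160:280,135:255],(360,360))
c=cv2.resize(S["image"][110:230,180:290],(240,262))
im=np.zeros((590,800,3),np.uint8);im[:360,:560]=a;im[:262,560:]=c
im[360:,:368]=cv2.resize(T["image"][170:240,135:247],(368,230));im[360:,368:]=cv2.resize(T["image"][190:272,258:412],(432,230))
cv2.imwrite("pics/crop1.png",im[...,::-1])
P=cloud(T);Q=cloud(S)
for n,(u,v) in dict(candle=(355,210),cream=(297,224),ring=(273,220),soap=(348,256),purple=(301,259),brush=(306,176),table=(330,235),board=(175,200)).items():
    print(n,P[v,u].round(3))
for n,(u,v) in dict(candle=(315,283),board=(215,200),dish=(243,205),hood=(240,140)).items(): print("S",n,Q[v,u].round(3))
# fused by height: candle top band
allp=np.concatenate([P.reshape(-1,3),Q.reshape(-1,3)])
def sel(c,r,z0,z1):
    m=(np.hypot(*(allp[:,:2]-c).T)<r)&(allp[:,2]>z0)&(allp[:,2]<z1);return allp[m]
for nm,px in (("candle",(355,210)),("cream",(297,224)),("purple",(301,259))):
    c=P[px[1],px[0]][:2]; p=sel(c,.055,.02,.12)
    print(nm,len(p),p.min(0).round(3),p.max(0).round(3),cv2.minEnclosingCircle(p[:,:2].astype(np.float32)))
# board: top-surface mask from top cam, z .015...03
for nm,C in(("T",P),("S",Q)):
    m=(abs(C[...,2]-.022)<.006)&(C[...,0]>.3)&(C[...,0]<.75)&(C[...,1]>-.1)&(C[...,1]<.4)
    n,l,st,ce=cv2.connectedComponentsWithStats(m.astype(np.uint8))
    i=1+st[1:,4].argmax();q=C[l==i];r=cv2.minAreaRect(q[:,:2].astype(np.float32));print(nm,st[i],r,cv2.boxPoints(r).round(3).tolist(),np.median(q[:,2]))
E
```

```text
candle [ 0.58  -0.389  0.053]
cream [ 0.531 -0.2    0.062]
ring [ 0.544 -0.12   0.002]
soap [ 0.429 -0.371  0.028]
purple [ 0.417 -0.215  0.054]
brush [ 0.693 -0.228  0.029]
table [ 0.497 -0.313  0.004]
board [0.605 0.21  0.026]
S candle [ 0.558 -0.418  0.065]
S board [0.521 0.159 0.024]
S dish [0.593 0.079 0.025]
S hood [0.58  0.062 0.299]
candle 1074 [ 0.537 -0.43   0.02 ] [ 0.612 -0.353  0.088] ((0.5765870213508606, -0.39296045899391174), 0.040202099829912186)
cream 764 [ 0.494 -0.238  0.02 ] [ 0.564 -0.162  0.07 ] ((0.5284411311149597, -0.2000870555639267), 0.037793662399053574)
purple 1006 [ 0.379 -0.254  0.02 ] [ 0.454 -0.177  0.086] ((0.4161015450954437, -0.21548455953598022), 0.04002441093325615)
T [ 142  179  101   54 2316] ((0.5858455896377563, 0.15254473686218262), (0.15556703507900238, 0.3296090364456177), 6.833703994750977) [[0.48899999260902405, 0.3070000112056732], [0.527999997138977, -0.019999999552965164], [0.6830000281333923, -0.0020000000949949026], [0.6430000066757202, 0.32499998807907104]] 0.022698674736611885
S [ 199  172   77   54 1558] ((0.5881237983703613, 0.1491178274154663), (0.15642684698104858, 0.33340945839881897), 6.553596019744873) [[0.4909999966621399, 0.3059999942779541], [0.5289999842643738, -0.02500000037252903], [0.6850000023841858, -0.00800000037997961], [0.6470000147819519, 0.3240000009536743]] 0.0239305237515172
```

View pics/crop1.png

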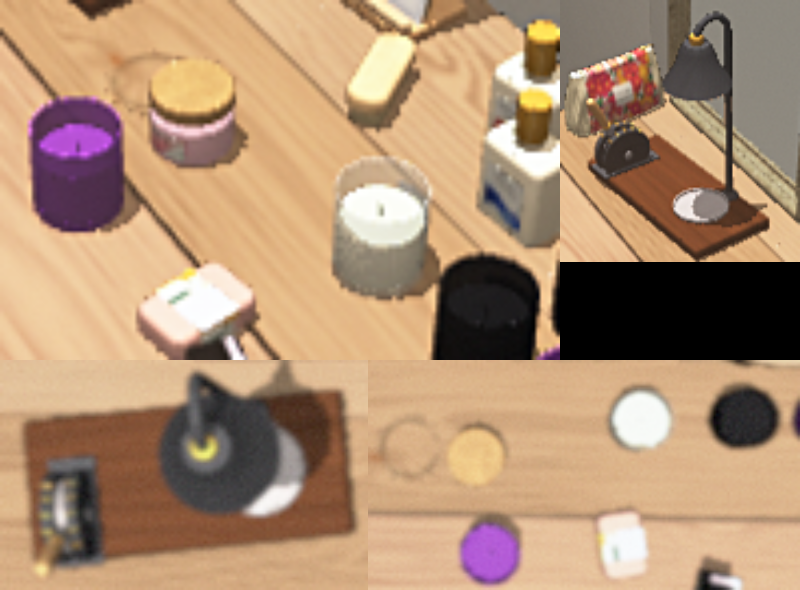

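The crop confirms it. The white wax glass is at crop (380,225), with the cream jar at (193,110), a purple look-alike at (77,160) and a black one at (487,310). The lever leans to the front (off), and the hood is over the dish. Next I'll refine the dish and candle centres and check IK.

```bash
cat >> h.py <<'E'
from scipy.spatial.transform import Rotation as Ro
def ori(tilt,az,flip=False):
    """tool z leaning `tilt` from straight down towards heading az; fingers close horizontally"""
    z=np.array([np.sin(tilt)*np.cos(az),np.sin(tilt)*np.sin(az),-np.cos(tilt)])
    y=np.array([-np.sin(az),np.cos(az),0])*(-1 if flip else 1)
    return Ro.from_matrix(np.stack([np.cross(y,z),y,z],1)).as_euler("xyz").tolist(),z
def tcp(grasp,tilt,az,flip=False):
    o,z=ori(tilt,az,flip);return (np.asarray(grasp)+.008*z).tolist(),o
E
python3 - <<'E'
import pickle,numpy as np,cv2
from h import *
from plant import robot
D=pickle.load(open("f0.pkl","rb"));S,T=D["scene"],D["top"]
def blob(f,box,cond):
    u0,v0,u1,v1=box;m=np.zeros((420,560),np.uint8);m[v0:v1,u0:u1]=cond(f["image"].astype(int))[v0:v1,u0:u1]
    n,l,st,ce=cv2.connectedComponentsWithStats(m);i=1+st[1:,4].argmax()
    c=max(cv2.findContours((l==i).astype(np.uint8),0,1)[0],key=len);return st[i],cv2.fitEllipse(cv2.convexHull(c))
grey=lambda I:(I.max(-1)-I.min(-1)<40)&(I.min(-1)>95)
st,e=blob(S,(225,190,275,222),grey);print("dish",st,e,ray(S,*e[0],.030).round(4))
# dish width check
print([ray(S,st[0],e[0][1],.03).round(3),ray(S,st[0]+st[2],e[0][1],.03).round(3)])
wh=lambda I:(I.min(-1)>170)&(I.max(-1)-I.min(-1)<50)
st,e=blob(T,(335,190,376,230),wh);print("cand T",st,e,ray(T,*e[0],.055).round(4))
st,e=blob(S,(295,262,335,302),lambda I:(I.min(-1)>150)&(I.max(-1)-I.min(-1)<45));print("cand S wax",st,e,ray(S,*e[0],.055).round(4))
# hood
A=np.concatenate([cloud(S).reshape(-1,3),cloud(T).reshape(-1,3)])
Q=A[(abs(A[:,0]-.595)<.1)&(abs(A[:,1]-.077)<.1)&(A[:,2]>.245)&(A[:,2]<.33)]
print("hood",cv2.minEnclosingCircle(Q[:,:2].astype(np.float32)))
for n,px in(("black",(392,211)),("bag",(98,195)),("bottle",(345,157))): print(n,cloud(T)[px[1],px[0]].round(3))
d=np.radians
C=np.array([.577,-.393])
for tilt in(40,45,50):
  for fl in(0,1):
    r=[]
    for g,az in(((*C,.052),-20),((*C,.052),0),((*C,.2),0),((.596,.077,.079),7),((.45,.06,.12),7),((.40,.06,.15),7),((.40,-.3,.2),0),((.32,.0,.4),0),((.32,.3,.4),20)):
      r.append(robot.inverse_kinematics(*tcp(g,d(tilt),d(az),fl)) is not None)
    print(tilt,fl,r)
E
```

```text
dish [232 196  25  16 305] ((244.19537353515625, 203.47506713867188), (15.501969337463379, 25.323089599609375), 87.69600677490234) [0.5977 0.0786 0.03  ]
[array([0.56 , 0.101, 0.03 ]), array([0.637, 0.055, 0.03 ])]
cand T [345 201  21  21 331] ((355.2092590332031, 211.1603546142578), (19.851083755493164, 20.88030433654785), 133.7559814453125) [ 0.5766 -0.3898  0.055 ]
cand S wax [304 271  23  16 266] ((315.22564697265625, 278.34246826171875), (15.346610069274902, 22.51259994506836), 94.37996673583984) [ 0.5762 -0.3932  0.055 ]
hood ((0.6027882695198059, 0.07379467785358429), 0.06177053228020668)
black [ 0.502 -0.172  1.686]
bag [0.612 0.437 0.111]
bottle [ 0.745 -0.347  0.119]
40 0 [True, True, True, True, False, False, False, False, True]
40 1 [True, True, True, True, False, False, True, False, True]
45 0 [True, True, True, True, False, False, False, False, True]
45 1 [True, True, True, True, False, False, False, False, True]
50 0 [True, True, True, True, False, False, False, False, True]
50 1 [True, True, True, True, False, False, False, False, False]
```

```bash
python3 - <<'E'
import numpy as np
from h import *
from plant import robot
d=np.radians;np.set_printoptions(precision=2,suppress=True,linewidth=150)
for az in(-10,0,7):
 for fl in(0,1):
  for g in((.5765,-.3915,.052),(.5765,-.3915,.2),(.5765,-.3915,.40),(.5765,-.07,.142),(.54,-.07,.142),(.5765,-.07,.1),(.5965,.0775,.079)):
    print(az,fl,g,robot.inverse_kinematics(*tcp(g,d(45),d(az),fl)))
for fl in (0,1):
  for g in((.2,.64,.55),(.4,.45,.55),(.45,-.3,.5)): print("down",fl,g,robot.inverse_kinematics(*tcp(g,0.,np.arctan2(g[1],g[0]),fl)))
E
```

```text
-10 0 (0.5765, -0.3915, 0.052) [ 1.39  0.9  -0.98  2.05  2.37  0.31 -0.01]
-10 0 (0.5765, -0.3915, 0.2) [ 1.54  0.71 -1.2   1.99  1.37  0.29  0.86]
-10 0 (0.5765, -0.3915, 0.4) [ 1.2   0.21 -0.61  1.79 -0.44  0.51  2.35]
-10 0 (0.5765, -0.07, 0.142) [ 0.25  0.33 -0.31  2.36  2.51  0.39 -1.06]
-10 0 (0.54, -0.07, 0.142) [ 0.16  0.28 -0.21  2.44  2.64  0.4  -1.21]
-10 0 (0.5765, -0.07, 0.1) [ 0.02  0.42 -0.04  2.39  2.8   0.47 -1.39]
-10 0 (0.5965, 0.0775, 0.079) [-0.27  0.5  -0.13  2.32  2.27  0.58 -1.16]
-10 1 (0.5765, -0.3915, 0.052) [ 1.28  0.81 -0.8   2.06  2.79  0.24  2.62]
-10 1 (0.5765, -0.3915, 0.2) [ 1.54  0.71 -1.2   1.99  1.37  0.29 -2.28]
-10 1 (0.5765, -0.3915, 0.4) [-0.1   0.2   0.92  1.85 -0.97  0.69 -0.36]
-10 1 (0.5765, -0.07, 0.142) [ 0.51  0.38 -0.61  2.35  2.34  0.46  2.3 ]
-10 1 (0.54, -0.07, 0.142) [ 0.52  0.33 -0.61  2.42  2.41  0.46  2.21]
-10 1 (0.5765, -0.07, 0.1) [ 0.5   0.49 -0.61  2.37  2.45  0.57  2.22]
-10 1 (0.5965, 0.0775, 0.079) [-0.18  0.51 -0.24  2.32  2.23  0.61  2.05]
0 0 (0.5765, -0.3915, 0.052) [ 1.53  1.06 -1.16  1.99  1.82  0.31  0.8 ]
0 0 (0.
[... 1617 characters left out ...]
0.1 ]
7 1 (0.5765, -0.07, 0.142) [ 0.94  0.51 -0.97  2.31  2.54  0.32  2.56]
7 1 (0.54, -0.07, 0.142) [ 0.98  0.45 -0.97  2.39  2.7   0.32  2.38]
7 1 (0.5765, -0.07, 0.1) [ 0.93  0.64 -0.98  2.33  2.56  0.45  2.6 ]
7 1 (0.5965, 0.0775, 0.079) [ 0.42  0.63 -0.8   2.32  2.42  0.65  2.4 ]
down 0 (0.2, 0.64, 0.55) [-1.13  0.41 -0.35  0.98  0.14  1.77  1.41]
down 0 (0.4, 0.45, 0.55) [-0.81  0.26 -0.14  1.18  0.04  1.71  1.47]
down 0 (0.45, -0.3, 0.5) [ 0.23  0.12  0.33  1.46 -0.04  1.57  1.54]
down 1 (0.2, 0.64, 0.55) [-1.5   0.39  0.29  1.01 -0.11  1.76 -1.56]
down 1 (0.4, 0.45, 0.55) [-1.22  0.26  0.42  1.2  -0.1   1.7  -1.55]
down 1 (0.45, -0.3, 0.5) [-0.39  0.19  1.11  1.48 -0.17  1.58 -1.45]
```

```bash
python3 - <<'E'
import numpy as np
from h import *
from plant import robot
d=np.radians;np.set_printoptions(precision=2,suppress=True,linewidth=150)
robot.move_straight([.203,.643,.5],vel=.3)
g=(.45,-.3,.5)
q={f:robot.inverse_kinematics(*tcp(g,0.,d(-34),f)) for f in(0,1)};print(q)
f=min(q,key=lambda k:abs(np.array(q[k])-robot.sense()["joint_pos"]).max())
robot.move_joints(q[f]);s=robot.sense();print(f,s["t"],s["joint_pos"],s["tcp_pos"])
for az in(-45,-34,-25):
 for fl in(0,1):
  for t in(30,45):
   for z in(.052,.12,.2,.3): print(az,fl,t,z,robot.inverse_kinematics(*tcp((.5765,-.3915,z),d(t),d(az),fl)))
E
```

```text
{0: array([ 0.23,  0.12,  0.33,  1.46, -0.04,  1.57,  1.53]), 1: array([-0.39,  0.19,  1.11,  1.48, -0.17,  1.58, -1.46])}
1 4.5083 [-0.39  0.19  1.11  1.48 -0.17  1.58 -1.46] [ 0.45 -0.3   0.49]
-45 0 30 0.052 [ 0.66  0.61 -0.24  1.98  1.4   0.29 -0.04]
-45 0 30 0.12 [ 0.95  0.57 -0.62  1.94  1.23  0.5   0.21]
-45 0 30 0.2 [0.27 0.38 0.26 1.92 0.16 0.35 1.14]
-45 0 30 0.3 [0.12 0.27 0.43 1.83 0.04 0.56 1.27]
-45 0 45 0.052 [ 1.18  0.9  -0.99  2.1   2.16  0.91 -0.46]
-45 0 45 0.12 [ 1.18  0.73 -0.99  2.08  1.99  0.79 -0.38]
-45 0 45 0.2 [ 0.78  0.39 -0.43  2.06  1.71  0.4  -0.32]
-45 0 45 0.3 [0.08 0.22 0.42 2.   0.67 0.23 0.64]
-45 1 30 0.052 None
-45 1 30 0.12 [-0.02  0.56  0.66  2.   -0.84  0.24 -1.11]
-45 1 30 0.2 [-0.16  0.48  0.85  1.95 -0.62  0.4  -1.3 ]
-45 1 30 0.3 [-0.29  0.38  1.    1.84 -0.41  0.59 -1.48]
-45 1 45 0.052 [0.18 0.65 0.33 2.15 2.89 0.38 1.43]
-45 1 45 0.12 [0.18 0.51 0.33 2.14 2.69 0.25 1.67]
-45 1 45 0.2 None
-45 1 45 0.3 [ 0.14  0.22  0.35  2.    0.73  0.24 -2.56]
-34 0 30 0.052 [ 0.85  0.63 -0.43  1.98  1.46  0.27  0.15]
-34 0 30 0.12 [ 1.13  0.63 -0.81  
[... 898 characters left out ...]
.18  1.87  1.11  0.67  0.81]
-25 0 30 0.3 [ 1.41  0.51 -1.17  1.76  0.75  0.72  1.09]
-25 0 45 0.052 [ 1.42  1.04 -1.18  2.09  2.24  0.73 -0.02]
-25 0 45 0.12 [ 1.42  0.85 -1.17  2.08  2.06  0.6   0.02]
-25 0 45 0.2 [ 1.33  0.55 -0.97  2.04  1.77  0.32  0.12]
-25 0 45 0.3 [ 1.49  0.46 -1.17  1.94  1.13  0.38  0.73]
-25 1 30 0.052 None
-25 1 30 0.12 [ 0.29  0.5   0.36  1.99 -1.01  0.28 -0.52]
-25 1 30 0.2 [ 0.06  0.43  0.65  1.94 -0.85  0.45 -0.71]
-25 1 30 0.3 [-0.09  0.33  0.84  1.84 -0.62  0.63 -0.93]
-25 1 45 0.052 [ 0.77  0.63 -0.24  2.13  3.13  0.38  1.78]
-25 1 45 0.12 [ 0.77  0.5  -0.24  2.11  3.16  0.24  1.72]
-25 1 45 0.2 None
-25 1 45 0.3 [ 0.17  0.23  0.48  2.01 -0.99  0.26 -0.53]
```

```bash
python3 - <<'E'
import numpy as np
from h import *
from plant import robot
d=np.radians;np.set_printoptions(precision=3,suppress=True,linewidth=150)
robot.grip(1.0,30)
robot.goto(*tcp((.5765,-.3915,.32),d(45),d(-34)))
for z in(.2,.14):
    robot.move_straight(tcp((.5765,-.3915,z),d(45),d(-34))[0],vel=.1)
    s=robot.sense();print(z,s["t"],s["joint_pos"],s["tcp_pos"],s["wrist_force"])
f=robot.grab_frame("scene");w=robot.grab_frame("wrist")
im=np.hstack([cv2.resize(f["image"][160:360,200:440],(400,333)),cv2.resize(w["image"],(400,333))])
cv2.imwrite("pics/hover.png",im[...,::-1])
E
```

```text
0.2 7.9 [ 1.13   0.462 -0.771  2.053  1.81   0.357 -0.148] [ 0.582 -0.395  0.195] [-0.405  0.441  0.184]
0.14 8.65 [ 1.159  0.601 -0.831  2.087  2.076  0.479 -0.351] [ 0.582 -0.395  0.135] [0.41  0.662 0.307]
```

View pics/hover.png

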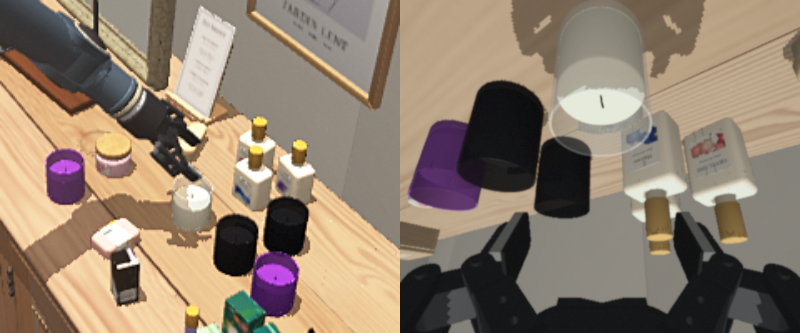

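The candle sits midway between the open fingers, at wrist-view (600,75). The purple and black candles are clear. Descending and gripping.

```bash
python3 - <<'E'
import numpy as np
from h import *
from plant import robot
d=np.radians;np.set_printoptions(precision=3,suppress=True,linewidth=150)
a,z=ori(d(45),d(-34))
G=np.array([.5765,-.3915,.052])+.003*z
print(robot.move_straight(tcp(G,d(45),d(-34))[0],vel=.06,contact_N=6))
s=robot.sense();print(s["t"],s["tcp_pos"],s["wrist_force"])
robot.grip(0.0,35)
s=robot.sense();print(s["t"],s["opening"],s["gripper_force"],s["wrist_force"])
p=s["tcp_pos"]
robot.move_straight([p[0],p[1],p[2]+.03],vel=.04)
s=robot.sense();print(s["t"],s["joint_pos"],s["tcp_pos"],s["opening"],s["gripper_force"],s["wrist_force"])
f=robot.grab_frame("scene");w=robot.grab_frame("wrist")
im=np.hstack([cv2.resize(f["image"][200:320,240:384],(400,333)),cv2.resize(w["image"],(400,333))])
cv2.imwrite("pics/lift.png",im[...,::-1])
E
```

```text
False
10.4 [ 0.583 -0.396  0.045] [ 0.152 -0.467 -0.126]
10.7 0.8016950265860333 41.419714791700244 [-2.3   -0.41   4.024]
11.6167 [ 1.165  0.746 -0.852  2.102  2.247  0.597 -0.449] [ 0.583 -0.396  0.075] 0.8033551757581469 40.80032743513584 [-0.523 -0.43  -2.067]
```

View pics/lift.png

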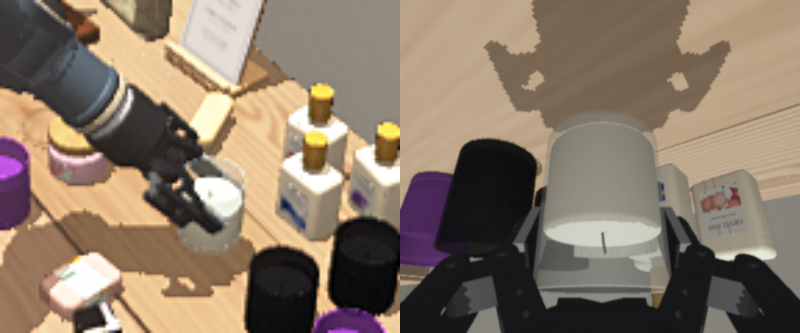

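Gripped at opening 0.80, about 68 mm. The candle hangs upright, wax at crop (215,190). Carrying it past the jar to the right of the dish, low enough to pass under the hood.

```bash
cat >> h.py <<'E'
def ctcp(xy,base,az,tilt=np.radians(45)):
    "TCP pose that puts the held candle's base centre at xy, base"
    o,_=ori(tilt,az);return [xy[0]+.0078*np.cos(az),xy[1]+.0078*np.sin(az),base+.045],o
E
python3 - <<'E'
import numpy as np
from h import *
from plant import robot
d=np.radians;np.set_printoptions(precision=3,suppress=True,linewidth=150)
for xy,b,az,v in(((.5765,-.3915),.095,-34,.08),((.572,-.23),.095,-20,.12),((.57,-.09),.095,-8,.12),((.57,-.085),.048,-6,.08)):
    p,o=ctcp(xy,b,d(az));robot.move_straight(p,vel=v,attitude=o)
    s=robot.sense();print(s["t"],s["joint_pos"],s["tcp_pos"],s["opening"],s["wrist_force"])
f=robot.grab_frame("scene");t=robot.grab_frame("top")
im=np.hstack([cv2.resize(f["image"][100:280,170:350],(400,400)),cv2.resize(t["image"][140:260,180:300],(400,400))])
cv2.imwrite("pics/pre.png",im[...,::-1])
E
```

```text
12.6833 [ 1.154  0.59  -0.822  2.082  2.054  0.465 -0.335] [ 0.583 -0.396  0.139] 0.8053769569018163 [-0.297  0.426 -3.503]
14.1917 [ 1.098  0.55  -0.984  2.25   2.163  0.517 -0.431] [ 0.579 -0.234  0.14 ] 0.8037514803095551 [ 0.597  1.24  -3.388]
15.525 [ 0.951  0.542 -1.086  2.331  2.166  0.58  -0.464] [ 0.578 -0.092  0.14 ] 0.8038072457707385 [ 0.155 -0.155 -3.243]
16.2667 [ 0.919  0.687 -1.068  2.356  2.309  0.695 -0.507] [ 0.578 -0.086  0.093] 0.8054860816266755 [ 0.249 -0.61  -2.305]
```

View pics/pre.png

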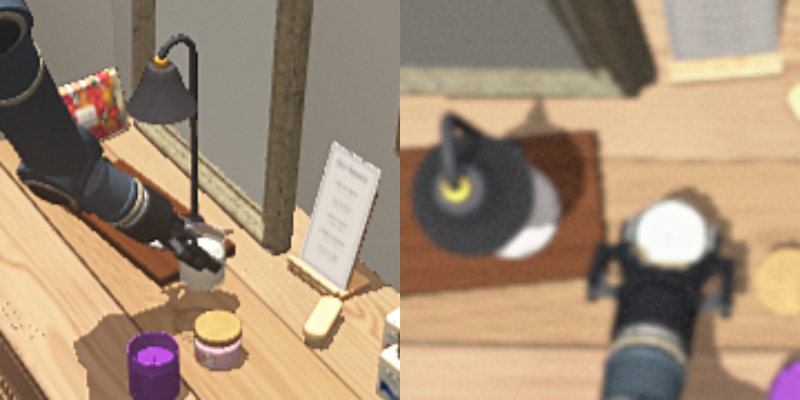

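The candle is clear of the jar and hood: top-crop wax at (672,232), hood at (470,195). I'll measure the held offset from the top view, then move in under the hood.

```bash
python3 - <<'E'
import numpy as np
from h import *
from plant import robot
d=np.radians;np.set_printoptions(precision=4,suppress=True,linewidth=150)
T=robot.grab_frame("top");I=T["image"].astype(int)
m=((I.min(-1)>170)&(I.max(-1)-I.min(-1)<50)).astype(np.uint8);k=np.zeros_like(m);k[195:225,245:275]=1
n,l,st,ce=cv2.connectedComponentsWithStats(m*k);i=1+st[1:,4].argmax()
e=cv2.minEnclosingCircle(max(cv2.findContours((l==i).astype(np.uint8),0,1)[0],key=len))
c=ray(T,*e[0],.103);print(st[i],e,"held candle",c,"cmd (.57,-.085)")
for xy,b,az in(((.585,-.0),.045,-3),((.5965,.0775),.045,0)):
    p,o=ctcp(xy,b,d(az));r=robot.move_straight(p,vel=.06,attitude=o,contact_N=8)
    s=robot.sense();print(r,s["t"],s["joint_pos"],s["tcp_pos"],s["wrist_force"])
    if r:break
f=robot.grab_frame("scene");w=robot.grab_frame("wrist")
im=np.hstack([cv2.resize(f["image"][130:240,180:290],(440,440)),cv2.resize(w["image"],(360,440))])
cv2.imwrite("pics/under.png",im[...,::-1])
E
```

```text
[251 200  21  19 322] ((261.0, 210.0), 10.440406799316406) held candle [ 0.5729 -0.0839  0.103 ] cmd (.57,-.085)
False 18.0167 [ 0.7254  0.7158 -1.0793  2.3384  2.2239  0.7995 -0.5242] [ 0.5927 -0.0009  0.0899] [ 0.5149  0.0951 -3.1734]
False 19.4833 [ 0.5589  0.7427 -1.0866  2.2982  2.1502  0.8712 -0.5212] [0.6043 0.0769 0.0899] [ 0.433  -0.6311 -3.1437]
```

View pics/under.png

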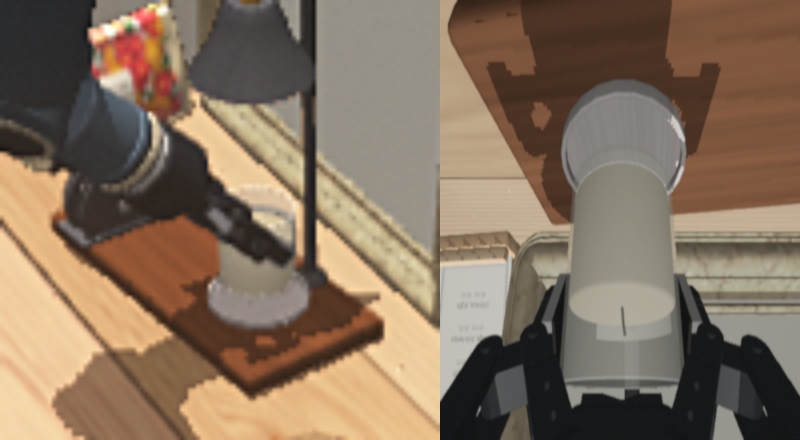

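The candle is under the hood and centred on the dish: wrist view shows candle x≈622, dish x≈623. Nothing touches the hood. Lowering slowly until contact.

```bash
python3 - <<'E'
import numpy as np
from h import *
from plant import robot
d=np.radians;np.set_printoptions(precision=4,suppress=True,linewidth=150)
xy=(.5955,.0775)
p,o=ctcp(xy,.031,0.);robot.move_straight(p,vel=.03,contact_N=3)
s=robot.sense();print(s["t"],s["tcp_pos"],s["wrist_force"])
p,o=ctcp(xy,.022,0.);r=robot.move_straight(p,vel=.012,contact_N=2.5)
s=robot.sense();print(r,s["t"],s["tcp_pos"],s["wrist_force"],"base",s["tcp_pos"][2]-.045)
f=robot.grab_frame("scene");w=robot.grab_frame("wrist")
im=np.hstack([cv2.resize(f["image"][130:240,180:290],(440,440)),cv2.resize(w["image"],(360,440))])
cv2.imwrite("pics/down.png",im[...,::-1])
E
```

```text
20.2 [0.6033 0.0776 0.0758] [-0.0697 -0.3666 -2.4339]
True 20.7083 [0.6034 0.0774 0.0709] [-1.4013 -1.0626  5.0386] base 0.025947110155997308
```

View pics/down.png

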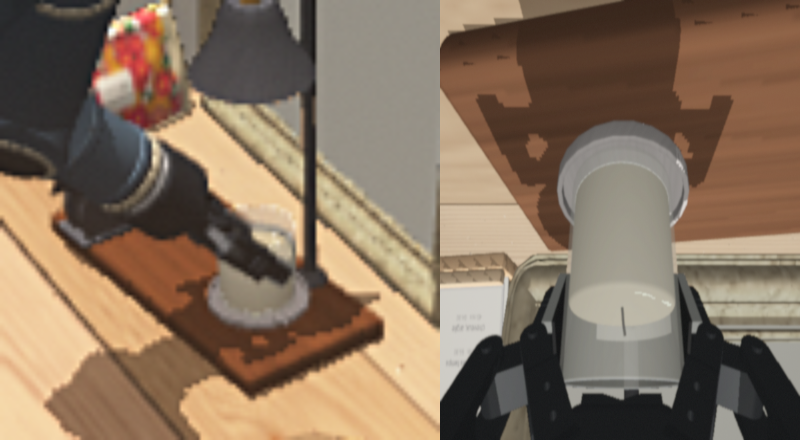

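Contact came at base z = 25.9 mm, which is the dish floor (26 mm). The candle stands inside the rim at crop (258,290). Releasing and backing off.

```bash
python3 - <<'E'
import numpy as np
from h import *
from plant import robot
d=np.radians;np.set_printoptions(precision=3,suppress=True,linewidth=150)
robot.grip(1.0);robot.sleep(.4)
s=robot.sense();print(s["t"],s["opening"],s["gripper_force"],s["wrist_force"]);p=s["tcp_pos"]
_,z=ori(d(45),0.)
for k in(.1,.08,.06):
    try:
        r=robot.move_straight((p-k*z).tolist(),vel=.05,contact_N=5);print("back",k,r);break
    except robot.IKError: print("no",k)
s=robot.sense();print(s["t"],s["tcp_pos"],s["joint_pos"],s["wrist_force"])
p=s["tcp_pos"]
for t in(45,35,25,10):
  for g in((p[0]-.05,p[1],p[2]),(p[0]-.05,p[1],p[2]+.1),(.45,.0,.25),(.45,-.05,.3)):
    q=robot.inverse_kinematics(list(g),ori(d(t),0.)[0]);print(t,np.array(g),q)
f=robot.grab_frame("scene");cv2.imwrite("pics/rel.png",cv2.resize(f["image"][100:240,160:300],(560,560))[...,::-1])
E
```

```text
21.525 0.9999928043290129 0.0 [ 0.414 -0.177  0.67 ]
back 0.1 False
23.675 [0.532 0.077 0.14 ] [ 0.657  0.549 -1.22   2.419  2.021  0.803 -0.551] [-0.083  0.267  0.467]
45 [0.482 0.077 0.14 ] None
45 [0.482 0.077 0.24 ] None
45 [0.45 0.   0.25] None
45 [ 0.45 -0.05  0.3 ] [ 0.588 -0.248 -0.441  2.411 -0.852  0.249  2.445]
35 [0.482 0.077 0.14 ] [ 0.709  0.4   -1.237  2.415  1.663  0.595 -0.3  ]
35 [0.482 0.077 0.24 ] [ 1.019 -0.014 -1.32   2.302  0.569  0.3    0.766]
35 [0.45 0.   0.25] [ 0.848 -0.164 -0.86   2.368 -0.357  0.284  1.839]
35 [ 0.45 -0.05  0.3 ] [ 0.66  -0.212 -0.518  2.297 -0.407  0.448  2.005]
25 [0.482 0.077 0.14 ] [ 0.668  0.359 -1.142  2.308  1.153  0.531  0.205]
25 [0.482 0.077 0.24 ] [ 0.875  0.079 -1.212  2.193  0.413  0.539  0.935]
25 [0.45 0.   0.25] [ 0.79  -0.09  -0.838  2.258 -0.085  0.509  1.575]
25 [ 0.45 -0.05  0.3 ] [ 1.124 -0.186 -0.927  2.173 -0.358  0.675  1.979]
10 [0.482 0.077 0.14 ] [ 0.669  0.466 -1.157  2.141  0.745  0.773  0.622]
10 [0.482 0.077 0.24 ] [ 0.878  0.349 -1.361  2.027  0.523  0.939  0.836]
10 [0.45 0.   0.25] [ 1.061  0.118 -1.211  2.087  0.18   0.846  1.324]
10 [ 0.45 -0.05  0.3 ] [-0.71  -0.098  0.691  2.085  0.079  0.959  1.516]
```

View pics/rel.png

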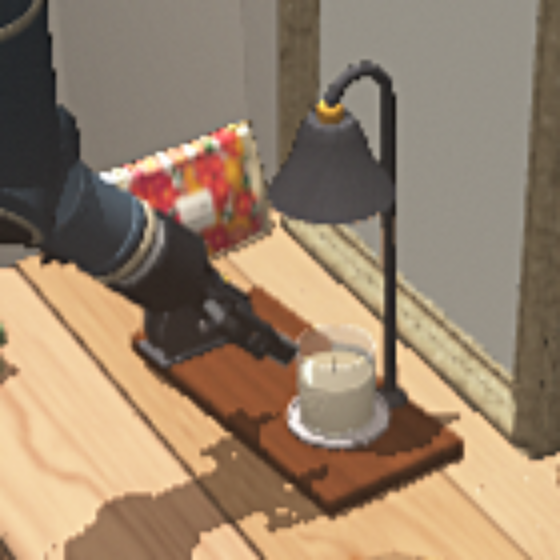

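The candle stands flat in the dish, at crop (338,395). Now I'll check the predicted lever position against the first images and back away.

```bash
cat >> h.py <<'E'
YAW=.117;O=np.array([.5965,.0775,0]);L=Ro.from_euler("z",YAW).as_matrix()
def lever(a,r=.1):
    return O+L@np.array([-.03+r*np.sin(a-.7),.19,.05+r*np.cos(a-.7)])
E
python3 - <<'E'
import pickle,numpy as np
from h import *
from plant import robot
d=np.radians;np.set_printoptions(precision=3,suppress=True,linewidth=150)
D=pickle.load(open("f0.pkl","rb"))
for n in("top","scene"):
    f=D[n];a,b=proj(f,lever(0,.065)),proj(f,lever(0,.13));I=f["image"];hsv=cv2.cvtColor(I,cv2.COLOR_RGB2HSV).astype(int)
    c=(.5*(a+b)).astype(int);print(n,"pred",a,b)
    C=cloud(f);m=np.zeros(I.shape[:2],bool);m[c[1]-14:c[1]+15,c[0]-14:c[0]+15]=1
    q=m&(C[...,2]>.10)&(C[...,2]<.165)&(hsv[...,1]>70)
    v,u=np.nonzero(q);print(len(u),"pix",u.mean(),v.mean(),"pts",C[q].mean(0),C[q].min(0),C[q].max(0))
robot.move_straight([.482,.077,.145],vel=.08,attitude=ori(d(32),0.)[0])
robot.move_straight([.482,.077,.25],vel=.12,attitude=ori(d(20),0.)[0])
s=robot.sense();print(s["t"],s["joint_pos"],s["tcp_pos"])
for t in(30,20,10,0):
  for a in(0,.35,.7,1.05,"h"):
    g=lever(0 if a=="h" else a)+np.array([0,0,.1])*(a=="h");print(t,a,g,robot.inverse_kinematics(*tcp(g,d(t),YAW)))
E
```

```text
top pred [153.766 230.085] [150.576 243.495]
47 pix 150.72340425531914 227.85106382978722 pts [0.51  0.257 0.14 ] [0.494 0.249 0.106] [0.525 0.265 0.165]
scene pred [197.517 171.284] [186.428 163.137]
61 pix 197.78688524590163 162.80327868852459 pts [0.506 0.255 0.136] [0.487 0.246 0.103] [0.54  0.272 0.164]
25.625 [ 0.979  0.167 -1.36   2.123  0.445  0.697  0.918] [0.481 0.077 0.249]
30 0 [0.481 0.255 0.126] [-0.158  0.366 -0.654  2.251  1.348  0.525 -0.234]
30 0.35 [0.51  0.259 0.144] [-0.055  0.39  -0.742  2.178  1.273  0.565 -0.1  ]
30 0.7 [0.545 0.263 0.15 ] [-0.012  0.434 -0.767  2.107  1.246  0.591 -0.015]
30 1.05 [0.579 0.267 0.144] [-0.004  0.49  -0.757  2.043  1.257  0.604  0.025]
30 h [0.481 0.255 0.226] [ 0.196  0.249 -1.021  2.146  0.966  0.646  0.187]
20 0 [0.481 0.255 0.126] [ 0.076  0.457 -0.9    2.141  1.022  0.655  0.144]
20 0.35 [0.51  0.259 0.144] [ 0.113  0.477 -0.926  2.068  0.976  0.701  0.238]
20 0.7 [0.545 0.263 0.15 ] [ 0.122  0.518 -0.924  1.994  0.967  0.736  0.298]
20 1.05 [0.579 0.267 0.144] [ 0.113  0.572 -0.905  1.928  0.985  0.756  0.329]
20 h [0.481 0.255 0.226] [ 0.273  0.333 -1.102  2.04   0.743  0.792  0.429]
10 0 [0.481 0.255 0.126] [ 0.164  0.546 -0.999  2.033  0.809  0.809  0.38 ]
10 0.35 [0.51  0.259 0.144] [ 0.177  0.564 -1.005  1.958  0.784  0.862  0.446]
10 0.7 [0.545 0.263 0.15 ] [ 0.171  0.601 -0.992  1.881  0.784  0.902  0.492]
10 1.05 [0.579 0.267 0.144] [ 0.153  0.651 -0.968  1.811  0.804  0.926  0.521]
10 h [0.481 0.255 0.226] [ 0.298  0.433 -1.147  1.934  0.621  0.967  0.556]
0 0 [0.481 0.255 0.126] [ 0.192  0.634 -1.036  1.926  0.664  0.973  0.528]
0 0.35 [0.51  0.259 0.144] [ 0.191  0.648 -1.032  1.848  0.649  1.029  0.578]
0 0.7 [0.545 0.263 0.15 ] [ 0.176  0.681 -1.013  1.767  0.654  1.072  0.618]
0 1.05 [0.579 0.267 0.144] [ 0.152  0.727 -0.986  1.693  0.672  1.098  0.647]
0 h [0.481 0.255 0.226] [ 0.287  0.531 -1.158  1.83   0.536  1.14   0.631]
```

The measured handle points lean less than off, so the lever starts at around 0.3. I'll fit its angle.

```bash
cat >> h.py <<'E'
def lever_angle(f):
    "wood-coloured range points in the lever's plane -> angle (median bearing from pivot) and lamp y"
    C=cloud(f);P=(C-O)@L;hsv=cv2.cvtColor(f["image"],cv2.COLOR_RGB2HSV).astype(int)
    dx,dz=P[...,0]+.03,P[...,2]-.05;r=np.hypot(dx,dz)
    q=(abs(P[...,1]-.19)<.02)&(r>.07)&(r<.135)&(dz>.03)&(hsv[...,1]>70)&(hsv[...,0]<30)&(hsv[...,2]>80)
    a=np.arctan2(dx,dz)[q]+.7
    return q.sum(),np.round([np.median(a),a.std(),np.median(P[...,1][q]),r[q].min(),r[q].max()],3),np.argwhere(q).mean(0)[::-1]
E
python3 - <<'E'
import pickle,numpy as np
from h import *
from plant import robot
D=pickle.load(open("f0.pkl","rb"))
im=[]
for n in("top","scene"):
    print(n,"old",lever_angle(D[n]));f=robot.grab_frame(n);print(n,"now",lever_angle(f))
    for g in(D[n],f):
        c=proj(f,lever(.35)).astype(int);x=cv2.resize(g["image"][c[1]-25:c[1]+25,c[0]-30:c[0]+30],(360,300))
        for a in(0,.35,.7,1.05):
            p=((proj(f,lever(a,.13))-c+[30,25])*6).astype(int);cv2.circle(x,tuple(map(int,p)),4,(0,255,255),1)
        im.append(x)
cv2.imwrite("pics/lev.png",np.vstack([np.hstack(im[:2]),np.hstack(im[2:])])[...,::-1])
E
```

```text
top old (np.int64(58), array([0.32 , 0.036, 0.188, 0.075, 0.134]), array([149.56896552, 229.87931034]))
top now (np.int64(59), array([0.328, 0.036, 0.188, 0.072, 0.134]), array([149.62711864, 229.77966102]))
scene old (np.int64(61), array([0.261, 0.044, 0.185, 0.071, 0.134]), array([196.93442623, 161.55737705]))
scene now (np.int64(59), array([0.26 , 0.048, 0.187, 0.07 , 0.133]), array([196.81355932, 161.40677966]))
```

View pics/lev.png

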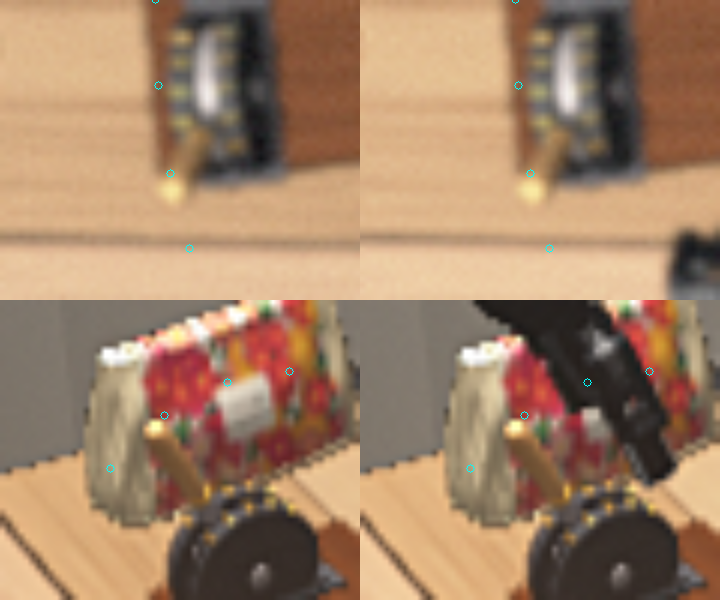

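The lever was never at 0. It stands at about 0.29 (tip at crop (152,428)), between the first and second marks, and hasn't moved since the start. Gripping it there and swinging along the arc.

```bash
python3 - <<'E'
import numpy as np
from h import *
from plant import robot
d=np.radians;np.set_printoptions(precision=3,suppress=True,linewidth=150)
robot.grip(.6)
t=d(25);g=lever(.29);_,z=ori(t,YAW)
p,o=tcp(g-.11*z,t,YAW);robot.move_straight(p,vel=.12,attitude=o)
print(robot.move_straight(tcp(g,t,YAW)[0],vel=.07,contact_N=5))
s=robot.sense();print(s["t"],s["tcp_pos"],s["wrist_force"])
robot.grip(0.,20)
s=robot.sense();print(s["t"],s["opening"]*85,s["gripper_force"],s["wrist_force"])
for a in np.linspace(.29,1.05,6)[1:]:
    tt=d(25-15*(a-.29)/.76);p,o=tcp(lever(a),tt,YAW);robot.move_straight(p,vel=.06,attitude=o)
    s=robot.sense();print(a.round(2),s["t"],s["wrist_force"],s["opening"]*85)
for n in("top","scene"): f=robot.grab_frame(n);print(n,lever_angle(f))
cv2.imwrite("pics/swing.png",cv2.resize(f["image"][100:240,160:300],(560,560))[...,::-1])
E
```

```text
False
29.5167 [0.508 0.259 0.135] [0.284 0.509 0.66 ]
29.925 15.810848848776843 19.65395524915948 [-0.178  1.52   0.647]
0.44 30.325 [-0.792  0.92   4.805] 15.744989585471165
0.59 30.725 [-0.583  1.467  6.06 ] 16.05157146486698
0.75 31.125 [0.324 1.756 6.358] 16.032513088119547
0.9 31.525 [0.743 1.229 7.225] 16.001116581797458
1.05 31.925 [2.262 1.959 5.397] 15.861018262710568
top (np.int64(3), array([0.901, 0.009, 0.187, 0.076, 0.081]), array([151.   , 211.667]))
scene (np.int64(43), array([0.946, 0.066, 0.189, 0.07 , 0.134]), array([212.093, 157.023]))
```

```bash
python3 - <<'E'
import numpy as np
from h import *
from plant import robot
d=np.radians;np.set_printoptions(precision=3,suppress=True,linewidth=150)
robot.grip(.6)
s=robot.sense();_,z=ori(d(10),YAW);print(s["t"],s["tcp_pos"],lever(1.05))
robot.move_straight((s["tcp_pos"]-.13*z).tolist(),vel=.1,contact_N=5)
p=robot.sense()["tcp_pos"];robot.move_straight([.46,.25,p[2]],vel=.12)
im=[]
for n in("top","scene"):
    f=robot.grab_frame(n);print(n,lever_angle(f))
    c=proj(f,lever(.7)).astype(int);x=cv2.resize(f["image"][c[1]-25:c[1]+25,c[0]-30:c[0]+30],(400,333),interpolation=2)
    for a in(0,.35,.7,1.05,1.4):
        q=((proj(f,lever(a,.13))-c+[30,25])*6.66).astype(int);cv2.circle(x,tuple(map(int,q)),4,(0,255,255),1)
    im.append(x)
y=cv2.resize(f["image"][100:300,160:370],(350,333))
cv2.imwrite("pics/fin.png",np.vstack([np.hstack(im),np.hstack([y,np.zeros((333,450,3),np.uint8)])])[:600,...,::-1])
print(robot.sense()["t"])
E
```

```text
32.4583 [0.58  0.266 0.136] [0.579 0.267 0.144]
top (np.int64(57), array([0.946, 0.038, 0.189, 0.071, 0.135]), array([147.632, 207.877]))
scene (np.int64(72), array([0.945, 0.048, 0.188, 0.07 , 0.132]), array([212.653, 154.5  ]))
34.9667
```

View pics/fin.png

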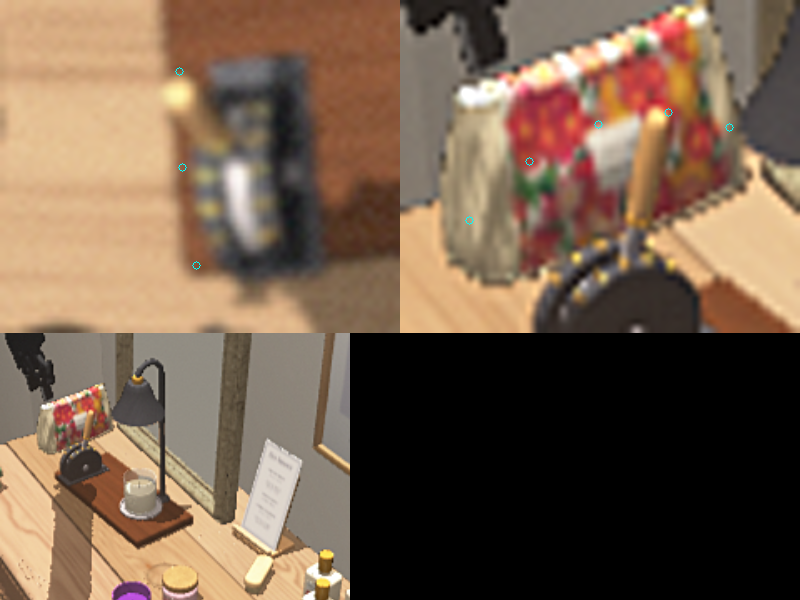

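The lever is now leaning back, tip at crop (655,117), just short of the predicted 1.05 tip at (668,112). The depth points lie on the handle's visible surface, so they are biased. I'll remeasure from the silhouette by casting rays onto the lever's plane, and check the pivot bolt too.

```bash
cat >> h.py <<'E'
def plane_pt(f,u,v,yl):
    d=L.T@f["R"].T@np.array([(u-f["cx"])/f["fx"],(v-f["cy"])/f["fy"],1]);o=L.T@(-f["R"].T@f["t"]-O)
    return o+d*(yl-o[1])/d[1]
def lever_ray(f):
    C=cloud(f);P=(C-O)@L;hsv=cv2.cvtColor(f["image"],cv2.COLOR_RGB2HSV).astype(int)
    dx,dz=P[...,0]+.03,P[...,2]-.05;r=np.hypot(dx,dz)
    q=(abs(P[...,1]-.19)<.025)&(r>.06)&(r<.145)&(dz>.03)&(hsv[...,1]>70)&(hsv[...,0]<30)
    X=np.array([plane_pt(f,u,v,.19) for v,u in np.argwhere(q)])-[-.03,.19,.05]
    l=cv2.fitLine(X[:,[0,2]].astype(np.float32),cv2.DIST_HUBER,0,.01,.01).ravel();l[:2]*=np.sign(l[1])
    off=np.cross(np.append(l[:2],0),np.append(-l[2:],0))[2]
    return np.round([np.median(np.arctan2(X[:,0],X[:,2]))+.7,np.arctan2(l[0],l[1])+.7,off],3)
E
python3 - <<'E'
import pickle,numpy as np
from h import *
from plant import robot
D=pickle.load(open("f0.pkl","rb"))
print("cols: median bearing, line direction, line's miss of pivot")
for n in("top","scene"):
    f=robot.grab_frame(n);print(n,"start",lever_ray(D[n]),"now",lever_ray(f))
    # marks along lever tip prediction vs pivot bolt
c=proj(f,lever(.7)).astype(int)
u,v=np.array([638,330])/6.66+c-[30,25]
print("bolt",u,v,plane_pt(f,u,v,.172).round(4),"expect -.03,.05; pred px",proj(f,O+L@[-.03,.172,.05]))
I=f["image"][c[1]-5:c[1]+45,c[0]-30:c[0]+30];cv2.imwrite("pics/bolt.png",cv2.resize(I,(720,600),interpolation=2)[...,::-1])
E
```

```text
cols: median bearing, line direction, line's miss of pivot
top start [ 0.297  0.392 -0.009] now [0.972 0.871 0.01 ]
scene start [0.275 0.221 0.005] now [0.972 0.938 0.003]
bolt 271.7957957957958 179.54954954954954 [ 0.2605  0.172  -0.0553] expect -.03,.05; pred px [210.64682418 181.08679188]
```

View pics/bolt.png

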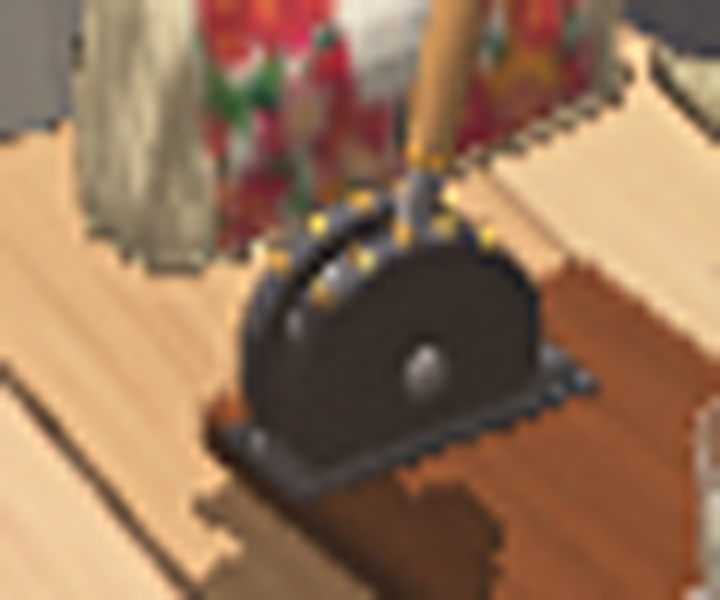

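The bolt at crop (427,370) falls within 1 px of my pivot prediction. The silhouette angle is about 0.97, at the edge of the band, so I'll regrasp and nudge by about +0.08 with camera feedback.

```bash
python3 - <<'E'
import numpy as np
from h import *
from plant import robot
d=np.radians;np.set_printoptions(precision=3,suppress=True,linewidth=150)
t=d(10);g=lever(.97);_,z=ori(t,YAW)
p,o=tcp(g-.12*z,t,YAW);robot.move_straight(p,vel=.15,attitude=o)
robot.move_straight(tcp(g,t,YAW)[0],vel=.1,contact_N=5)
robot.grip(0.,20);f=robot.grab_frame("scene");print("gripped",lever_angle(f)[1],lever_ray(f))
a=.97
for k in range(5):
    m=lever_angle(f)[1][0]
    if m>1.015:break
    a+=min(.06,max(.015,1.03-m));robot.move_straight(tcp(lever(a),t,YAW)[0],vel=.04)
    f=robot.grab_frame("scene");print(round(a,3),lever_angle(f)[1],lever_ray(f),robot.sense()["wrist_force"])
robot.grip(.6);robot.move_straight((robot.sense()["tcp_pos"]-.13*z).tolist(),vel=.12,contact_N=5)
p=robot.sense()["tcp_pos"];robot.move_straight([.46,.25,p[2]],vel=.15)
for n in("top","scene"): f=robot.grab_frame(n);print(n,lever_angle(f)[1],lever_ray(f))
print(robot.sense()["t"])
E
```

```text
gripped [0.926 0.07  0.189 0.07  0.126] [0.929 0.629 0.025]
1.03 [0.968 0.089 0.187 0.07  0.13 ] [0.971 0.601 0.032] [0.525 3.121 2.327]
1.09 [1.046 0.071 0.188 0.071 0.124] [1.037 0.582 0.039] [1.508 3.85  2.217]
top [1.045 0.035 0.189 0.072 0.134] [1.066 0.936 0.014]
scene [1.058 0.05  0.187 0.07  0.132] [1.073 1.062 0.001]
40.9417
```

Both cameras put the lever at about 1.05–1.07, well inside the band. The candle was standing in the dish in the last scene view, and the arm is clear. Handing in.

```bash
python3 -c "
from plant import robot
print(robot.close_job())"
```

```text
the job is handed in; nothing more can be done
None
```

I set the white candle flat in the dish under the hood with the lamp still turned down, then swung the lever to the fourth mark (cameras read 1.05–1.07 rad) and handed the job in at about 41 s; no verdict came back.

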